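# Pick out the full tin under the inspection lamp

### The job

First turn the lamp's dimmer knob so that its white pointer stands at the red mark, and let go of it. Then find the heaviest of the three identical tins by hefting them, leave the lighter ones standing on the table, and hold the heaviest up, upright, more than 10 cm above the round green mat in front of the lamp, over the mat's middle; finish while still holding it there. Do not knock over a tin or disturb the other things on the table.

Things in the scene. Friction and masses are not known exactly. Their poses are not given: they have to be found in the camera images.
- tin_a: One of three look-alike closed tins: upright cylinder, 56 mm diameter, 70 mm tall, metal with a blue band, flush fixed lid. Origin at the centre of its underside, z up. One tin is clearly heaviest (0.40 to 0.56 kg), the others 0.18 to 0.27 kg; neither letter nor place tells which. Stands on the table; nothing over 12 mm tall within 80 mm of its centre, other tins at least 110 mm off
- tin_b: One of three look-alike closed tins: upright cylinder, 56 mm diameter, 70 mm tall, metal with a blue band, flush fixed lid. Origin at the centre of its underside, z up. One tin is clearly heaviest (0.40 to 0.56 kg), the others 0.18 to 0.27 kg; neither letter nor place tells which. Stands on the table; nothing over 12 mm tall within 80 mm of its centre, other tins at least 110 mm off
- tin_c: One of three look-alike closed tins: upright cylinder, 56 mm diameter, 70 mm tall, metal with a blue band, flush fixed lid. Origin at the centre of its underside, z up. One tin is clearly heaviest (0.40 to 0.56 kg), the others 0.18 to 0.27 kg; neither letter nor place tells which. Stands on the table; nothing over 12 mm tall within 80 mm of its centre, other tins at least 110 mm off
- dimmer: Fixed grey dimmer box, 130 x 130 mm, 50 mm tall, its black knob on top in the middle of a round white scale of 52 mm radius with ten ticks. Origin at the centre of its underside, z up; may be turned about z
- knob (a joint): Angle of the dimmer knob in rad, 0 to 4.5, growing clockwise seen from above; it starts between 0.6 and 1.3 and stays where it is left (light friction, 0.03 N m). The white pointer is along the dimmer's own -x at 0, its +y at 1.57; the ticks are 0.5 rad apart from 0 to 4.5 and the red mark is at 2.0
- knob_grip (a point): Point on the knob's vertical axis at the height to grip it, 83 mm above the table. The knob is an upright bar 48 mm long, 14 mm wide, its long side along the white pointer, from 60 to 92 mm above the table, on a round skirt of 26 mm radius (top 60 mm above the table)
- red_mark (a point): The red mark (wide red tick) on the dimmer's scale, 41 mm from the knob's axis, 51 mm above the table
- lamp: Fixed inspection lamp with its round green mat: origin at the mat's centre on the table; a horizontal light bar, 400 mm long along y, 147 to 183 mm above the table, on two posts, its face 215 mm beyond the mat's centre (+x); nothing stands above the mat
- mat_centre (a point): Centre of the round green mat's top, 65 mm radius, 2 mm thick, with a thin white circle on it
- marker: Red and black marker pen lying on the table, 130 mm long, 11 mm thick, origin under its middle; leave alone
- tweezers: Steel tweezers lying on the table, 120 mm long, 7 mm high; leave alone
- scissors: Scissors with orange loops lying on the table, about 145 mm long, 9 mm high; leave alone
- glue_pot: Small blue glue pot, 40 mm diameter, 50 mm tall; leave alone
- card_stack: Flat stack of white cards, 55 x 100 mm, 18 mm high; leave alone
- cup: White cup without handle, 72 mm diameter, 85 mm tall; leave alone

How it is judged:
On the way, in this order (a step that is already met when the one before it is completed fails the run):
1. the dimmer's pointer stands at the red mark and the knob is let go (value of joint knob between 1.85 and 2.15 rad and contact force between the fingers and dimmer below 0.3 N), for 0.2 s.
2. a tin is held up over the mat (((height (world z) of tin_a above 0.1 m and horizontal distance between tin_a and mat_centre below 0.05 m and angle between tin_a's own z axis and vertical below 0.3 rad and contact force between the fingers and tin_a above 2 N and linear speed of tin_a below 0.05 m/s) or (height (world z) of tin_b above 0.1 m and horizontal distance between tin_b and mat_centre below 0.05 m and angle between tin_b's own z axis and vertical below 0.3 rad and contact force between the fingers and tin_b above 2 N and linear speed of tin_b below 0.05 m/s) or (height (world z) of tin_c above 0.1 m and horizontal distance between tin_c and mat_centre below 0.05 m and angle between tin_c's own z axis and vertical below 0.3 rad and contact force between the fingers and tin_c above 2 N and linear speed of tin_c below 0.05 m/s))), for 0.2 s.
At the end, for the whole second after the job is handed in: Fingers alone hold the heaviest tin, still, upright within 17 degrees, underside over 100 mm above the table, within 50 mm of the mat's centre seen from above; the lighter tins stand at rest on the table; the knob is within 0.15 rad of the red mark (2.0) (value of joint knob between 1.85 and 2.15 rad and ((height (world z) of tin_a above 0.1 m and horizontal distance between tin_a and mat_centre below 0.05 m and angle between tin_a's own z axis and vertical below 0.3 rad and contact force between the fingers and tin_a above 2 N and linear speed of tin_a below 0.05 m/s and height (world z) of each of tin_b, tin_c below 0.008 m and angle between each of tin_b, tin_c's own z axis and vertical below 0.1 rad and linear speed of each of tin_b, tin_c below 0.03 m/s and contact force between each of tin_b, tin_c and anything else below 3.6 N and contact force between tin_a and lamp below 0.1 N) or (height (world z) of tin_b above 0.1 m and horizontal distance between tin_b and mat_centre below 0.05 m and angle between tin_b's own z axis and vertical below 0.3 rad and contact force between the fingers and tin_b above 2 N and linear speed of tin_b below 0.05 m/s and height (world z) of each of tin_a, tin_c below 0.008 m and angle between each of tin_a, tin_c's own z axis and vertical below 0.1 rad and linear speed of each of tin_a, tin_c below 0.03 m/s and contact force between each of tin_a, tin_c and anything else below 3.6 N and contact force between tin_b and lamp below 0.1 N) or (height (world z) of tin_c above 0.1 m and horizontal distance between tin_c and mat_centre below 0.05 m and angle between tin_c's own z axis and vertical below 0.3 rad and contact force between the fingers and tin_c above 2 N and linear speed of tin_c below 0.05 m/s and height (world z) of each of tin_a, tin_b below 0.008 m and angle between each of tin_a, tin_b's own z axis and vertical below 0.1 rad and linear speed of each of tin_a, tin_b below 0.03 m/s and contact force between each of tin_a, tin_b and anything else below 3.6 N and contact force between tin_c and lamp below 0.1 N))); the arm keeps its last pose, push and grip.
It fails at once if a tin is lifted before the knob is at the red mark (height (world z) of any of tin_a, tin_b, tin_c above 0.03 m and not (value of joint knob between 1.85 and 2.15 rad)).
It fails at once if a tin is knocked over (angle between any of tin_a, tin_b, tin_c's own z axis and vertical above 0.8 rad).
It fails at once if another thing on the table is disturbed (moved more than 30 mm) (distance of any of marker, tweezers, scissors, cup, glue_pot, card_stack from where it was at the start of the episode above 0.03 m).
It also fails if it takes over 72 s, if anything falls off the work surface, if the arm or the gripper's body presses on something with over 40 N, if the wrist force passes 120 N, or if a joint passes its speed limit or range.

### The arm

A 6-joint arm with a two-finger parallel gripper is mounted at the origin on the work surface. World frame = base frame: x ahead of the robot, y to its left, z up, the work surface at z = 0. Lengths are in m, angles in rad, forces in N, time in s.
With the tool pointing down it reaches from about 0.35 to 0.975 m from the base axis. Payload 4.9 kg.
Tool frame: the origin (TCP) lies midway between the tips of the shut fingers; the grasp point (between the pads) lies 19 mm behind it; z points along the fingers, y is the direction in which the jaws open and shut (so a half turn about z gives the same grasp; the last joint's range is limited). The gripper opens to 85 mm and grips with 20 to 120 N. Pads are 22 mm wide; open, the fingers measure 114 mm over their backs; the gripper's body (76 mm by 85 mm) begins 54 mm behind the grasp point. The pads swing forward as they close: fully open they stand 13 mm farther back than shut.
Start: joints at [-1.334, 0.053, 1.613, -0, 1.476, -0.119], TCP at [0.218, -0.586, 0.231] pointing down, gripper open.
Joint ranges: [-3.01, 3.01], [-1.01, 2.22], [0.06, 2.58], [-1.02, 4.17], [0.09, 2.62], [-3.14, 3.14]. Speed limits (rad/s): [2.57, 2.57, 3.14, 3.14, 3.14, 3.14].

### API

Orientations are given as a rotation vector (axis times angle).
In Python, from station import ctrl gives the robot as it stands.
- The arm moves only by the tool jog_arm, never from a script. Its argument "steps" is a list of rows, each an object of numbers: "dx", "dy", "dz": the shift along the world's x, y, z in units of 60 mm (1.0 is 60 mm); "twist": the turn about the world's z in units of 10 degrees (1.0 is 10 degrees). A call has 1 to 5 rows; each row is the pose to reach, as a shift and turn from the pose measured when the call began; what a row does not reach only later rows make up. A row lasts 1/8 s, in which the tool goes at most 62.5 mm and 10.7 degrees, less where a joint would pass 70% of its speed; a pose out of reach is approached as far as the arm can. A call with a gripper value outside its range is refused whole. "gripper" is the closure in counts, from 0 (fully open) to 255 (shut), set as the call begins (left out, the last holds). The fingers move at their own pace and stop on an object; "newtons" is the grip in N (left out, the last holds). Time passes only in rows, so rows that repeat a pose let the fingers close. It gives the time, the measured TCP pose, the force and the opening at its end, in the units of the state.
- ctrl.get_obs(): the state, without advancing time (a new reading comes with each control period).
- ctrl.get_image(name): name is "scene" or "top" or "wrist"; returns a dict with "frame" (400x640x3 uint8, red, green, blue), "range_z" (400x640 float32, m along the optical axis (not along the pixel's ray), 0 where there is no reading), "fx", "fy", "cx", "cy" (pixels), "extrinsics" (4x4, takes a point from camera to world coordinates). Camera axes: x right, y down, z forward; pixel columns grow to the right and rows downward; lengths in m; the calibration is good to about 2 mm. A picture is of the moment at which its call begins.
- ctrl.finish_job(): hands the job in, once; it reports no verdict.
The state is a dict: "t": time; "q": joint angles; "dq": joint speeds; "effort": joint torques, N m; "tool_pos": TCP position; "tool_rot": TCP orientation; "contact_force": force on the tool from outside, world axes, zero at the start; "wrist_torque": the same for the moment, N m; "opening": finger opening in m.
Only numpy, scipy, OpenCV 4.12 (cv2) and the standard library are available. Lean on these libraries where they do the work, as an engineer would, in place of code of your own. Each camera call takes 0.05 s, during which the arm holds its last target.

## Working session

There is one attempt and no reset: what is moved stays moved. The work goes in short steps, Python scripts to look and compute and a tool call to move; the robot and the scene stay as the last step left them, time stands still between calls to the robot, and variables do not carry over. Pictures are saved under pics/ and viewed, and the job is handed in when it is done.

Besides the shell and the picture viewer there is one more tool, called as name(argument=value, ...) on one line, values as JSON. jog_arm: Moves the arm, as the interface text tells. Its arguments: {"type":"object","properties":{"steps":{"type":"array"},"gripper":{"type":"number"},"newtons":{"type":"number"}},"required":["steps"]}

```bash
mkdir -p pics; ls
python3 - <<'E'
from station import ctrl
import cv2,numpy as np
for n in("scene","top","wrist"):
    d=ctrl.get_image(n); cv2.imwrite(f"pics/{n}0.png",d["frame"][:,:,::-1]); np.savez(f"pics/{n}0.npz",**d)
    print(n,d["fx"],d["fy"],d["cx"],d["cy"]); print(d["extrinsics"].round(4))
o=ctrl.get_obs()
print(o)
E
```

```text
pics
scene 448.72559441275035 448.72559441275035 319.11930157745337 197.13194372149624
[[ 0.832   0.4668 -0.2998  0.9355]
 [ 0.5548 -0.7021  0.4464 -0.5401]
 [-0.0021 -0.5378 -0.8431  1.1604]
 [ 0.      0.      0.      1.    ]]
top 367.28172886555336 367.28172886555336 321.5042139688061 203.5067457859756
[[-0.0105 -0.9963  0.0854  0.5057]
 [-0.9998  0.0117  0.0142  0.0217]
 [-0.0152 -0.0852 -0.9962  0.9782]
 [ 0.      0.      0.      1.    ]]
wrist 307.95719879498034 307.95719879498034 320.62009423440827 200.92327911482923
[[ 0.3488 -0.8902 -0.293   0.2928]
 [-0.9372 -0.3319 -0.1072 -0.5566]
 [-0.0018  0.312  -0.9501  0.3728]
 [ 0.      0.      0.      1.    ]]
{'t': 0.15, 'q': array([-1.33402228e+00,  5.32294951e-02,  1.61401879e+00,  4.13112741e-05,
        1.47599883e+00, -1.19030516e-01]), 'dq': array([ 4.68118290e-05,  5.69872949e-04, -5.37982519e-03,  6.00521527e-04,
       -7.93242272e-05, -8.81643660e-04]), 'effort': array([ 5.52064394e-04, -3.94240665e+01, -3.70722306e+01, -1.95318657e-04,
        4.62618627e-03,  4.43208052e-06]), 'tool_pos': array([ 0.21759021, -0.58536519,  0.23030637]), 'tool_rot': array([-3.09038234e+00, -5.55654261e-01,  8.83790981e-05]), 'contact_force': array([-0.1840752 ,  0.16781437,  0.10314499]), 'wrist_torque': array([ 0.0026571 ,  0.01330356, -0.03499043]), 'opening': 0.08534859738926963}
```

View pics/top0.png

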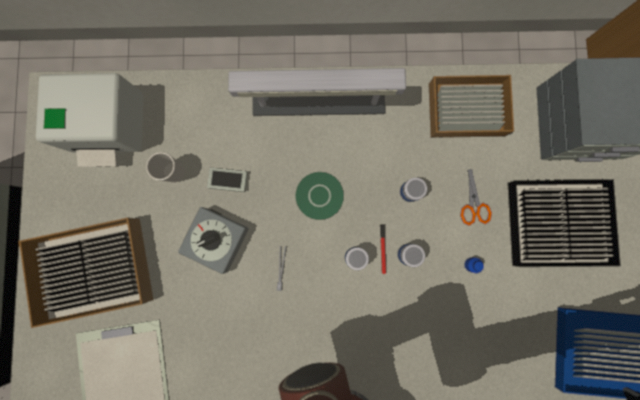

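View pics/scene0.png

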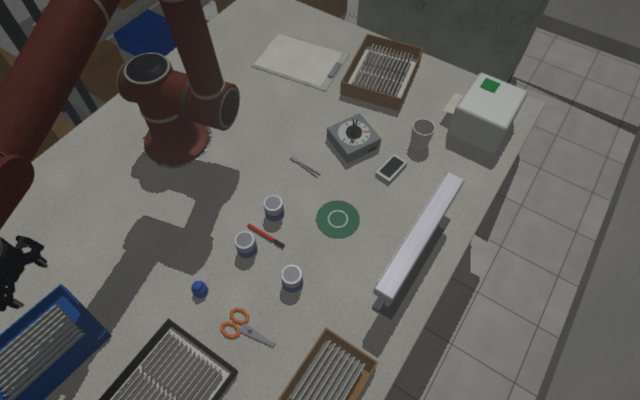

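Top view: the dimmer is at about (211,239), the mat at (319,196), and the tins at (357,257), (412,254) and (414,188). The marker lies between two of the tins. The next step is to measure these and zoom in on the dial.

```bash
cat > h.py <<'E'
import numpy as np,cv2
def load(n): return dict(np.load(f"pics/{n}.npz"))
def ray(d,u,v,z):
    E=d["extrinsics"];r=E[:3,:3]@np.array([(u-d["cx"])/d["fx"],(v-d["cy"])/d["fy"],1.]);o=E[:3,3]
    return o+r*(z-o[2])/r[2]
def proj(d,p):
    E=d["extrinsics"];c=E[:3,:3].T@(np.asarray(p)-E[:3,3]);return d["fx"]*c[0]/c[2]+d["cx"],d["fy"]*c[1]/c[2]+d["cy"]
def cloud(d):
    v,u=np.mgrid[:400,:640];z=d["range_z"];P=np.stack([(u-d["cx"])/d["fx"]*z,(v-d["cy"])/d["fy"]*z,z],-1)
    return P@d["extrinsics"][:3,:3].T+d["extrinsics"][:3,3]
E
python3 - <<'E'
from h import *
for n in("top0","scene0"):
    d=load(n);f=d["frame"];P=cloud(d);hsv=cv2.cvtColor(f,cv2.COLOR_RGB2HSV)
    # mat
    m=((hsv[...,0]>60)&(hsv[...,0]<95)&(hsv[...,1]>70)).astype(np.uint8)
    m=cv2.morphologyEx(m,cv2.MORPH_CLOSE,np.ones((7,7)))
    k,l,s,c=cv2.connectedComponentsWithStats(m)
    for i in range(1,k):
        if s[i,4]>300:
            cn=max(cv2.findContours((l==i).astype(np.uint8),0,2)[0],key=cv2.contourArea)
            q=np.array([ray(d,*p[0],0.002)[:2] for p in cn],np.float32)
            print(n,"green",c[i],s[i,4],cv2.minEnclosingCircle(q))
    # tins: height 0.064..0.078
    Z=P[...,2]
    m=((abs(Z-0.07)<0.008)&(d["range_z"]>0)).astype(np.uint8)
    k,l,s,c=cv2.connectedComponentsWithStats(m)
    for i in range(1,k):
        if 100<s[i,4]<1500:
            q=P[l==i]; print(n,"h70",c[i].round(1),s[i,4],q.mean(0).round(4),np.ptp(q,0).round(3), ray(d,*c[i],.07).round(4))
    m=((abs(Z-0.05)<0.006)&(d["range_z"]>0)).astype(np.uint8)
    k,l,s,c=cv2.connectedComponentsWithStats(m)
    for i in range(1,k):
        if s[i,4]>700: print(n,"h50",c[i].round(1),s[i,4],P[l==i].mean(0).round(4),np.ptp(P[l==i],0).round(3))
d=load("top0");a=cv2.resize(d["frame"][195:285,165:260],None,fx=6,fy=6,interpolation=cv2.INTER_CUBIC)
d=load("scene0");b=cv2.resize(d["frame"][105:170,315:390],None,fx=7,fy=7,interpolation=cv2.INTER_CUBIC)
cv2.imwrite("pics/za.png",a[:,:,::-1]);cv2.imwrite("pics/zb.png",b[:,:,::-1])
E
```

```text
top0 green [ 54.26246719 118.01312336] 381 ((0.834416389465332, 0.7697274088859558), 0.0369955375790596)
top0 green [319.31125828 195.39915713] 1661 ((0.6115673184394836, 0.04124432057142258), 0.0618373304605484)
top0 green [ 13.97058824 207.40849673] 306 ((0.5887085199356079, 0.8727693557739258), 0.05567045137286186)
top0 green [ 10.37798165 269.67155963] 545 ((0.4120677709579468, 0.8638097643852234), 0.10261938720941544)
top0 green [  5.30434783 350.26773455] 437 ((0.2117733210325241, 0.8704527616500854), 0.08005341142416)
top0 h70 [555.7 119.6] 368 [ 0.7881 -0.5546  0.07  ] [0.203 0.088 0.016] [ 0.7877 -0.5547  0.07  ]
top0 h70 [117.6 125.8] 323 [0.7887 0.5524 0.0701] [0.166 0.19  0.016] [0.7885 0.5526 0.07  ]
top0 h70 [154.7 163.4] 102 [0.6902 0.4545 0.0698] [0.06  0.045 0.016] [0.6901 0.4544 0.07  ]
top0 h70 [415.1 188.4] 400 [ 0.6185 -0.1981  0.0701] [0.053 0.054 0.013] [ 0.6185 -0.1981  0.07  ]
top0 h70 [413.  255.3] 417 [ 0.454  -0.1875  0.07  ] [0.053 0.055 0.012] [ 0.454  -0.1875  0.07  ]
top0 h70 [356.8 258.5] 408 [ 0.4476 -0.0504  0.0701] [0.053 0.054 0.013] [ 0.4476 -0.0504  0.07  ]
top0 h50 [103.9 148.5] 738 [0.7356 0.5983 0.0488] [0.21  0.161 0.012]
top0 h50 [211.6 239.9] 2280 [0.4964 0.3135 0.0505] [0.167 0.169 0.011]
scene0 green [337.33823529 219.00898693] 1224 ((0.6104257702827454, 0.04036140441894531), 0.06308110058307648)
scene0 h70 [475.9 131. ] 189 [0.824  0.5205 0.0701] [0.17  0.018 0.016] [0.8245 0.5206 0.07  ]
scene0 h70 [175.5 137.3] 177 [ 0.0469 -0.0273  0.0703] [0.104 0.121 0.016] [ 0.0466 -0.0274  0.07  ]
scene0 h70 [273.  203.3] 266 [ 0.4492 -0.0526  0.069 ] [0.055 0.055 0.012] [ 0.4497 -0.0532  0.07  ]
scene0 h70 [244.4 240.2] 304 [ 0.455  -0.19    0.0686] [0.055 0.054 0.013] [ 0.4557 -0.1905  0.07  ]
scene0 h70 [291.4 274.7] 345 [ 0.62   -0.2008  0.0689] [0.054 0.054 0.013] [ 0.6203 -0.2013  0.07  ]
scene0 h50 [353.8 134.9] 1058 [0.501  0.3086 0.0492] [0.17  0.172 0.012]
```

View pics/za.png

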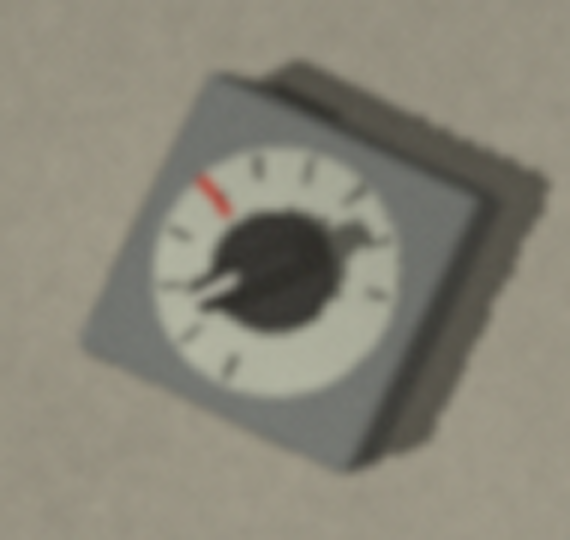

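View pics/zb.png

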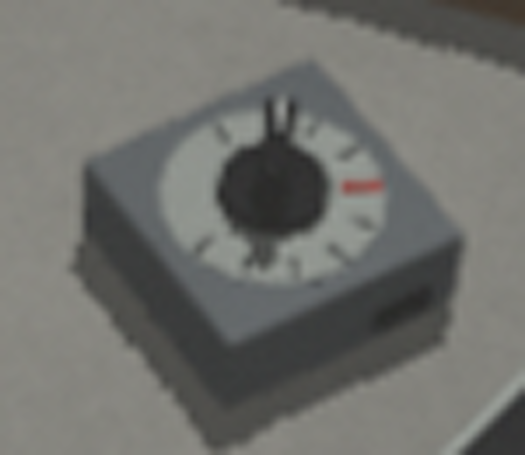

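Run:
```python
from h import *
C=[]
for n,(u0,v0,u1,v1) in (("top0",(180,203,246,275)),("scene0",(325,110,384,165))):
    d=load(n);f=d["frame"];hsv=cv2.cvtColor(f,cv2.COLOR_RGB2HSV)
    w=np.zeros((400,640),bool);w[v0:v1,u0:u1]=1
    P=cloud(d)
    # white scale: bright, low sat
    m=(w&(hsv[...,2]>130)&(P[...,2]>.045)&(abs(P[...,2]-.051)<.02)).astype(np.uint8)
    cn=cv2.findContours(cv2.morphologyEx(m,cv2.MORPH_CLOSE,np.ones((5,5))),0,2)[0];cn=max(cn,key=cv2.contourArea)
    q=np.array([ray(d,*p[0],.051)[:2] for p in cv2.convexHull(cn)],np.float32)
    c,r=cv2.minEnclosingCircle(q);el=cv2.fitEllipse(q);print(n,"scale",c,r,el)
    red=w&((hsv[...,0]<8)|(hsv[...,0]>172))&(hsv[...,1]>90)
    v,u=np.nonzero(red);p=ray(d,u.mean(),v.mean(),.051);c=np.array(el[0]);dv=p[:2]-c
    print("red",p,len(u),np.hypot(*dv),"dir",np.degrees(np.arctan2(dv[1],dv[0])))
    b=(w&(abs(P[...,2]-.05)<.006)).astype(np.uint8);bc=max(cv2.findContours(b,0,2)[0],key=cv2.contourArea)
    q=np.array([ray(d,*p[0],.05)[:2] for p in bc],np.float32);print("box",cv2.minAreaRect(q))
    # knob cloud
    k=w&(P[...,2]>.078)&(P[...,2]<.1);q=P[k][:,:2].astype(np.float32);print("knobtop",k.sum(),q.mean(0),cv2.minAreaRect(q))
d=load("top0")
for (a,b) in ((235,278),(203,300)):
    print("ptr",ray(d,a/6+165-.42,b/6+195-.42,.092))
d=load("scene0")
for (a,b) in ((280,102),(278,135)):
    print("ptr",ray(d,a/7+315-.43,b/7+105-.43,.092))
```

```text
top0 scale (0.496543824672699, 0.3159678876399994) 0.053557828068733215 ((0.496404230594635, 0.31621938943862915), (0.10565517097711563, 0.10635944455862045), 92.46681213378906)
red [0.52856267 0.34292438 0.051     ] 14 0.041800978847048816 dir 39.70689427042812
box ((0.49658405780792236, 0.3139810860157013), (0.13053248822689056, 0.12970107793807983), 64.27052307128906)
knobtop 130 [0.49668908 0.31334412] ((0.49669426679611206, 0.3151596486568451), (0.01405864767730236, 0.04761854186654091), 27.19940948486328)
scene0 scale (0.49598708748817444, 0.3150854706764221) 0.051519788801670074 ((0.49622273445129395, 0.31514787673950195), (0.0980614423751831, 0.10257787257432938), 113.01913452148438)
red [0.52656971 0.34257671 0.051     ] 5 0.040905742801617524 dir 42.10855423905948
box ((0.49974337220191956, 0.31074097752571106), (0.13122370839118958, 0.13330239057540894), 64.11344909667969)
knobtop 62 [0.4994174  0.31081304] ((0.4975300133228302, 0.3146061301231384), (0.013380398973822594, 0.051205333322286606), 26.824094772338867)
ptr [0.49446028 0.31939255 0.092     ]
ptr [0.48579404 0.33216621 0.092     ]
ptr [0.48641337 0.33242974 0.092     ]
ptr [0.49595816 0.31497497 0.092     ]
```

Both views put the dial axis at about (0.4965, 0.315). The bar's long side is at 117.2° and the red mark at 39.6°, so the knob is now near 0.65 rad and needs about 78° clockwise. The jaws must stand at 27.2°, which is a twist of +96.8° from here.

jog_arm(steps=[{"dx": 0.66,"dy": 0.66,"twist": 1},{"dx": 1.32,"dy": 1.32,"twist": 2},{"dx": 2.0,"dy": 2.0,"twist": 3},{"dx": 2.67,"dy": 2.67,"twist": 4},{"dx": 3.33,"dy": 3.33,"twist": 5}])

```text
validation failed for argument at $.st...
```

jog_arm(steps=[{"dx": 0.25,"dy": 0.95,"twist": 1},{"dx": 0.5,"dy": 1.9,"twist": 2},{"dx": 0.75,"dy": 2.9,"twist": 3},{"dx": 1.0,"dy": 3.9,"twist": 4},{"dx": 1.2,"dy": 4.9,"twist": 4.7}])

```text
validation failed for argument at $.st...
```

jog_arm(steps=[{"dy": 1},{"dy": 2},{"dy": 3},{"dy": 4},{"dy": 5}])

```text
validation failed for argument at $.st...
```

jog_arm(steps=[{"dx": 0.66,"dy": 0.66,"dz": 0.0,"twist": 1.0},{"dx": 1.32,"dy": 1.32,"dz": 0.0,"twist": 2.0},{"dx": 2.0,"dy": 2.0,"dz": 0.0,"twist": 3.0},{"dx": 2.67,"dy": 2.67,"dz": 0.0,"twist": 4.0},{"dx": 3.33,"dy": 3.33,"dz": 0.0,"twist": 5.0}])

```text
t: 0.78
tool_pos: [0.4184, -0.384, 0.23]
tool_rot: [-2.561, -1.817, 0.001]
contact_force: [0.4, -1.2, 0.4]
opening: 0.0854
```

jog_arm(steps=[{"dx": 0.25,"dy": 0.95,"dz": 0.0,"twist": 1.0},{"dx": 0.5,"dy": 1.9,"dz": 0.0,"twist": 2.0},{"dx": 0.75,"dy": 2.9,"dz": 0.0,"twist": 3.0},{"dx": 1.0,"dy": 3.9,"dz": 0.0,"twist": 4.0},{"dx": 1.3,"dy": 4.9,"dz": 0.0,"twist": 4.7}])

```text
t: 1.4
tool_pos: [0.4963, -0.0881, 0.2299]
tool_rot: [-1.619, -2.691, 0.002]
contact_force: [1.0, -0.1, -0.4]
opening: 0.0853
```

jog_arm(steps=[{"dx": 0.0,"dy": 1.0,"dz": 0.0,"twist": 0.0},{"dx": 0.0,"dy": 2.0,"dz": 0.0,"twist": 0.0},{"dx": 0.0,"dy": 3.0,"dz": 0.0,"twist": 0.0},{"dx": 0.0,"dy": 4.0,"dz": 0.0,"twist": 0.0},{"dx": 0.0,"dy": 5.0,"dz": 0.0,"twist": 0.0}])

```text
t: 2.02
tool_pos: [0.4958, 0.2139, 0.2298]
tool_rot: [-1.619, -2.692, 0.002]
contact_force: [-0.2, 0.4, 0.3]
opening: 0.085
```

jog_arm(steps=[{"dx": 0.0,"dy": 0.85,"dz": 0.0,"twist": 0.0},{"dx": 0.01,"dy": 1.68,"dz": -0.2,"twist": -0.07},{"dx": 0.01,"dy": 1.68,"dz": -0.8,"twist": -0.07},{"dx": 0.01,"dy": 1.68,"dz": -1.3,"twist": -0.07}])

```text
t: 2.52
tool_pos: [0.4957, 0.3153, 0.1501]
tool_rot: [-1.633, -2.683, 0.004]
contact_force: [0.3, 0.2, 1.0]
opening: 0.0856
```

```bash
cat > snap.py <<'E'
import sys
from station import ctrl
import cv2,numpy as np
for a in sys.argv[1:]:
    n=a.rstrip("0123456789");d=ctrl.get_image(n);cv2.imwrite(f"pics/{a}.png",d["frame"][:,:,::-1]);np.savez(f"pics/{a}.npz",**d)
o=ctrl.get_obs();print(o["t"],o["tool_pos"].round(4),o["tool_rot"].round(3),o["contact_force"].round(2),o["opening"].round(4),o["q"].round(3))
E
python3 snap.py wrist1 top1
```

```text
Traceback (most recent call last):
  File "snap.py", line 6, in <module>
    o=ctrl.get_obs();print(o["t"],o["tool_pos"].round(4),o["tool_rot"].round(3),o["contact_force"].round(2),o["opening"].round(4),o["q"].round(3))
                                                                                                            ^^^^^^^^^^^^^^^^^^
AttributeError: 'float' object has no attribute 'round'
```

View pics/wrist1.png

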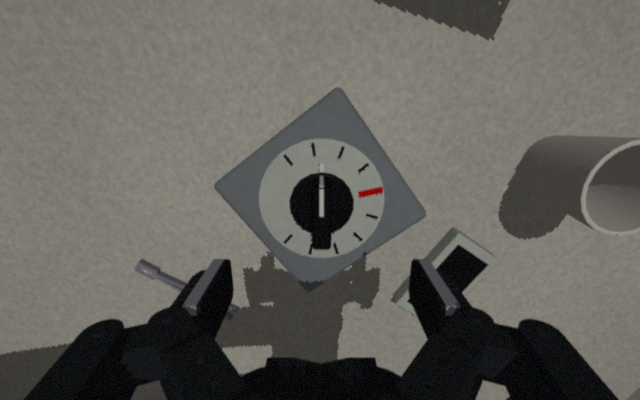

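Wrist view: the bar is upright at column 321, midway between the fingers, and the red mark is at (371,192). I'll refine the angles from this view.

```bash
sed -i 's/o\["opening"\].round(4)/round(o["opening"],4)/' snap.py
cat > dial.py <<'E'
from h import *
import sys
d=load(sys.argv[1]);f=d["frame"];hsv=cv2.cvtColor(f,cv2.COLOR_RGB2HSV);P=cloud(d)
near=(np.hypot(P[...,0]-.4965,P[...,1]-.315)<.06)
m=(near&(hsv[...,2]>120)&(abs(P[...,2]-.051)<.004)).astype(np.uint8)
cn=max(cv2.findContours(cv2.morphologyEx(m,cv2.MORPH_CLOSE,np.ones((9,9))),0,2)[0],key=cv2.contourArea)
q=np.array([ray(d,*p[0],.051)[:2] for p in cv2.convexHull(cn)],np.float32);el=cv2.fitEllipse(q);print("scale",el)
red=near&((hsv[...,0]<8)|(hsv[...,0]>172))&(hsv[...,1]>110)&(abs(P[...,2]-.051)<.01)
v,u=np.nonzero(red);p=ray(d,u.mean(),v.mean(),.051)[:2];c=np.array(el[0]);e=p-c
print("red",p,len(u),np.hypot(*e),np.degrees(np.arctan2(e[1],e[0])))
k=near&(abs(P[...,2]-.092)<.006);q=P[k][:,:2].astype(np.float32);print("bar",len(q),cv2.minAreaRect(q))
w=k&(hsv[...,2]>110);q=P[w][:,:2];
if len(q)>5:
    e=q.mean(0)-c;print("ptr",len(q),q.mean(0),np.degrees(np.arctan2(e[1],e[0])))
E
python3 dial.py wrist1
```

```text
scale ((0.495903879404068, 0.3166898190975189), (0.10255064815282822, 0.10296517610549927), 120.67350769042969)
red [0.52299146 0.3383245 ] 172 0.03466693721127329 38.6141436825713
bar 1240 ((0.4952816069126129, 0.31751126050949097), (0.014022938907146454, 0.04785113036632538), 26.939483642578125)
ptr 142 [0.48958626 0.32869622] 117.75278352358026
```

jog_arm(steps=[{"dx": 0.0,"dy": 0.01,"dz": -0.5,"twist": 0.0},{"dx": 0.0,"dy": 0.01,"dz": -1.0,"twist": 0.0},{"dx": 0.0,"dy": 0.01,"dz": -1.4,"twist": 0.0},{"dx": 0.0,"dy": 0.01,"dz": -1.4,"twist": 0.0}])

```text
t: 3.12
tool_pos: [0.4925, 0.3135, 0.0617]
tool_rot: [-1.632, -2.676, 0.018]
contact_force: [-0.9, 0.1, -0.7]
opening: 0.0854
```

jog_arm(steps=[{"dx": 0.0,"dy": 0.0,"dz": 0.0,"twist": 0.0},{"dx": 0.0,"dy": 0.0,"dz": 0.0,"twist": 0.0},{"dx": 0.0,"dy": 0.0,"dz": 0.0,"twist": 0.0},{"dx": 0.0,"dy": 0.0,"dz": 0.0,"twist": 0.0},{"dx": 0.0,"dy": 0.0,"dz": 0.0,"twist": 0.0}], gripper=255, newtons=30)

```text
t: 3.75
tool_pos: [0.4957, 0.3151, 0.0632]
tool_rot: [-1.634, -2.68, 0.005]
contact_force: [8.3, 4.7, -4.7]
opening: 0.0133
```

jog_arm(steps=[{"dx": 0.0,"dy": 0.0,"dz": 0.0,"twist": 0.0},{"dx": 0.0,"dy": 0.0,"dz": 0.0,"twist": 0.0},{"dx": 0.0,"dy": 0.0,"dz": 0.0,"twist": 0.0}])

```text
t: 4.12
tool_pos: [0.4958, 0.3151, 0.0631]
tool_rot: [-1.635, -2.68, 0.005]
contact_force: [2.2, 1.2, -1.4]
opening: 0.0134
```

The bar is gripped (opening 13.4 mm). Now I turn it clockwise 77.5°.

jog_arm(steps=[{"dx": 0.0,"dy": 0.0,"dz": 0.0,"twist": -0.8},{"dx": 0.0,"dy": 0.0,"dz": 0.0,"twist": -1.6},{"dx": 0.0,"dy": 0.0,"dz": 0.0,"twist": -2.4},{"dx": 0.0,"dy": 0.0,"dz": 0.0,"twist": -3.2},{"dx": 0.0,"dy": 0.0,"dz": 0.0,"twist": -4.0}])

```text
t: 4.75
tool_pos: [0.4956, 0.3153, 0.0631]
tool_rot: [-2.456, -1.953, 0.003]
contact_force: [1.5, 2.2, -1.7]
opening: 0.0136
```

jog_arm(steps=[{"dx": 0.0,"dy": 0.0,"dz": 0.0,"twist": -0.8},{"dx": 0.0,"dy": 0.0,"dz": 0.0,"twist": -1.6},{"dx": 0.0,"dy": 0.0,"dz": 0.0,"twist": -2.4},{"dx": 0.0,"dy": 0.0,"dz": 0.0,"twist": -3.1},{"dx": 0.0,"dy": 0.0,"dz": 0.0,"twist": -3.5}])

```text
t: 5.38
tool_pos: [0.4956, 0.3154, 0.0631]
tool_rot: [-2.931, -1.12, 0.001]
contact_force: [2.0, 1.8, -1.9]
opening: 0.0133
```

```bash
python3 snap.py; python3 -c "
from station import ctrl
import numpy as np
r=ctrl.get_obs()['tool_rot'];print('jaw',2*np.degrees(np.arctan2(r[1],r[0]))-90)"
```

```text
5.375 [0.4956 0.3154 0.0631] [-2.931e+00 -1.120e+00  1.000e-03] [ 2.04  1.81 -1.94] 0.0133 [0.438 0.126 1.831 0.005 1.185 1.277]
jaw -408.1668726014858
```

jog_arm(steps=[{"dx": 0.0,"dy": 0.0,"dz": 0.0,"twist": -0.2},{"dx": 0.0,"dy": 0.0,"dz": 0.0,"twist": -0.2},{"dx": 0.0,"dy": 0.0,"dz": 0.0,"twist": -0.2}])

```text
t: 5.75
tool_pos: [0.4956, 0.3154, 0.0631]
tool_rot: [-2.949, -1.069, 0.001]
contact_force: [2.1, 1.9, -2.1]
opening: 0.0135
```

jog_arm(steps=[{"dx": 0.0,"dy": 0.0,"dz": 0.0,"twist": 0.0},{"dx": 0.0,"dy": 0.0,"dz": 0.0,"twist": 0.0},{"dx": 0.0,"dy": 0.0,"dz": 0.0,"twist": 0.0},{"dx": 0.0,"dy": 0.0,"dz": 0.0,"twist": 0.0},{"dx": 0.0,"dy": 0.0,"dz": 0.0,"twist": 0.0}], gripper=0)

```text
t: 6.38
tool_pos: [0.4956, 0.3154, 0.0632]
tool_rot: [-2.949, -1.069, 0.001]
contact_force: [-0.1, 0.1, -0.2]
opening: 0.0853
```

jog_arm(steps=[{"dx": 0.0,"dy": 0.0,"dz": 0.4,"twist": 0.0},{"dx": 0.0,"dy": 0.0,"dz": 1.0,"twist": 0.0},{"dx": 0.0,"dy": 0.0,"dz": 1.8,"twist": 0.0},{"dx": 0.0,"dy": 0.0,"dz": 1.8,"twist": 0.0}])

```text
t: 6.88
tool_pos: [0.4984, 0.3168, 0.177]
tool_rot: [-2.948, -1.069, -0.015]
contact_force: [-0.1, 0.2, 0.3]
opening: 0.085
```

```bash
python3 snap.py wrist2; python3 dial.py wrist2
```

```text
6.925 [0.497  0.3161 0.174 ] [-2.949 -1.069 -0.007] [-0.23  0.47  0.08] 0.0856 [0.438 0.006 1.758 0.004 1.373 1.312]
scale ((0.49606025218963623, 0.316596120595932), (0.10347338020801544, 0.10365317016839981), 118.70294189453125)
red [0.5225868  0.33490163] 162 0.032229635800525507 34.6088727858275
bar 970 ((0.4969891309738159, 0.31770169734954834), (0.04743415489792824, 0.013294946402311325), 40.247318267822266)
ptr 100 [0.5067987  0.32513285] 38.48361324319282
```

View pics/wrist2.png

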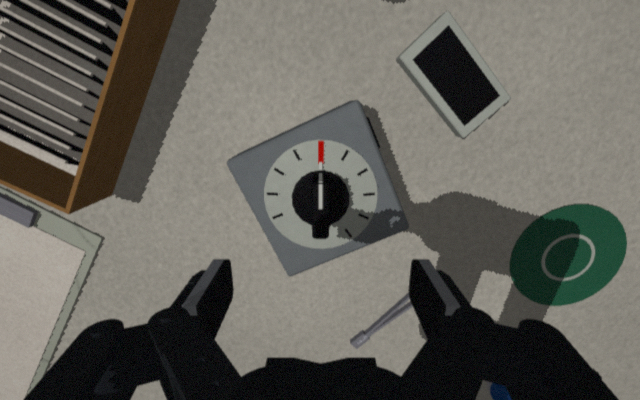

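The pointer (321,190) lines up with the red mark (321,152), with bar and mark both near 40°, and the knob is released. Next is hefting, starting with the tin at (0.448,-0.051). I'll keep the jaws along x, away from the marker.

jog_arm(steps=[{"dx": -0.1,"dy": -1.0,"dz": 0.0,"twist": 1.0},{"dx": -0.25,"dy": -2.0,"dz": 0.0,"twist": 2.0},{"dx": -0.4,"dy": -3.0,"dz": 0.0,"twist": 3.0},{"dx": -0.6,"dy": -4.0,"dz": 0.0,"twist": 4.0},{"dx": -0.8,"dy": -5.0,"dz": 0.0,"twist": 5.0}])

```text
t: 7.55
tool_pos: [0.4515, 0.0315, 0.1722]
tool_rot: [-2.253, -2.178, -0.001]
contact_force: [0.7, -1.0, 0.3]
opening: 0.0853
```

jog_arm(steps=[{"dx": 0.0,"dy": -0.5,"dz": 0.0,"twist": 0.0},{"dx": 0.0,"dy": -1.0,"dz": 0.0,"twist": 0.0},{"dx": 0.0,"dy": -1.0,"dz": 0.0,"twist": 0.0}])

```text
t: 7.92
tool_pos: [0.4505, -0.0297, 0.1706]
tool_rot: [-2.255, -2.173, 0.002]
contact_force: [0.2, -0.0, 0.1]
opening: 0.0854
```

```bash
cat > tin.py <<'E'
from h import *
import sys
d=load(sys.argv[1]);P=cloud(d)
m=((abs(P[...,2]-.07)<.006)&(d["range_z"]>0)).astype(np.uint8)
for c in cv2.findContours(m,0,2)[0]:
    if cv2.contourArea(c)<300:continue
    q=np.array([ray(d,*p[0],.07)[:2] for p in c],np.float32);print(cv2.boundingRect(c),cv2.minEnclosingCircle(q))
E
python3 snap.py wrist3; python3 tin.py wrist3
```

```text
7.975 [ 0.4506 -0.0287  0.1708] [-2.253e+00 -2.174e+00  1.000e-03] [ 0.66 -0.1  -0.38] 0.0854 [-0.232 -0.333  2.062  0.005  1.422 -0.197]
(302, 327, 56, 36) ((0.45279091596603394, -0.18234442174434662), 0.028065133839845657)
(286, 192, 65, 62) ((0.4469030201435089, -0.048234254121780396), 0.028388764709234238)
```

View pics/wrist3.png

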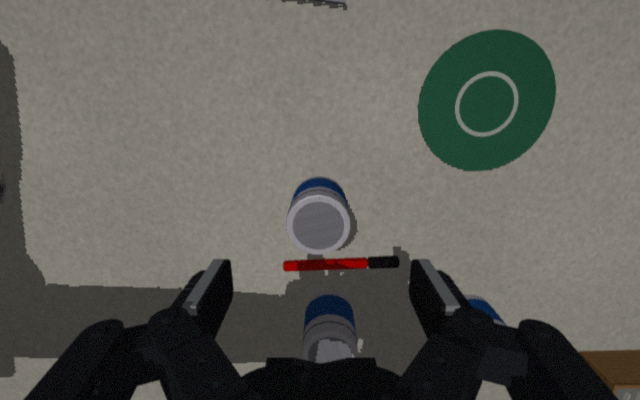

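The wrist view shows the tin lid at (318,222), and all views agree on about (0.448,-0.0505). The marker lies at row 264, clear of the fingers, which run along x. Descend and grip.

jog_arm(steps=[{"dx": -0.04,"dy": -0.36,"dz": -0.3,"twist": 0.0},{"dx": -0.04,"dy": -0.36,"dz": -1.0,"twist": 0.0},{"dx": -0.04,"dy": -0.36,"dz": -1.7,"twist": 0.0},{"dx": -0.04,"dy": -0.36,"dz": -2.2,"twist": 0.0},{"dx": -0.04,"dy": -0.36,"dz": -2.45,"twist": 0.0}])

```text
t: 8.6
tool_pos: [0.4465, -0.0488, 0.0212]
tool_rot: [-2.249, -2.173, 0.004]
contact_force: [-0.6, 0.3, -0.1]
opening: 0.0854
```

jog_arm(steps=[{"dx": 0.0,"dy": 0.0,"dz": 0.0,"twist": 0.0},{"dx": 0.0,"dy": 0.0,"dz": 0.0,"twist": 0.0},{"dx": 0.0,"dy": 0.0,"dz": 0.0,"twist": 0.0},{"dx": 0.0,"dy": 0.0,"dz": 0.0,"twist": 0.0},{"dx": 0.0,"dy": 0.0,"dz": 0.0,"twist": 0.0}], gripper=255, newtons=40)

```text
t: 9.22
tool_pos: [0.4472, -0.0489, 0.0221]
tool_rot: [-2.25, -2.173, 0.003]
contact_force: [-0.6, 0.4, 2.1]
opening: 0.0551
```

jog_arm(steps=[{"dx": 0.0,"dy": 0.0,"dz": 0.0,"twist": 0.0},{"dx": 0.0,"dy": 0.0,"dz": 0.0,"twist": 0.0},{"dx": 0.0,"dy": 0.0,"dz": 0.0,"twist": 0.0}])

```text
t: 9.6
tool_pos: [0.4472, -0.049, 0.0221]
tool_rot: [-2.25, -2.173, 0.003]
contact_force: [1.0, -0.2, 0.7]
opening: 0.0552
```

Gripped (opening 55 mm). Lift about 30 mm and weigh.

jog_arm(steps=[{"dx": 0.0,"dy": 0.0,"dz": 0.15,"twist": 0.0},{"dx": 0.0,"dy": 0.0,"dz": 0.3,"twist": 0.0},{"dx": 0.0,"dy": 0.0,"dz": 0.5,"twist": 0.0},{"dx": 0.0,"dy": 0.0,"dz": 0.5,"twist": 0.0},{"dx": 0.0,"dy": 0.0,"dz": 0.5,"twist": 0.0}])

```text
t: 10.22
tool_pos: [0.4471, -0.049, 0.0522]
tool_rot: [-2.25, -2.174, 0.003]
contact_force: [0.7, -0.7, -2.7]
opening: 0.0556
```

jog_arm(steps=[{"dx": 0.0,"dy": 0.0,"dz": 0.0,"twist": 0.0},{"dx": 0.0,"dy": 0.0,"dz": 0.0,"twist": 0.0},{"dx": 0.0,"dy": 0.0,"dz": 0.0,"twist": 0.0}])

```text
t: 10.6
tool_pos: [0.447, -0.049, 0.0519]
tool_rot: [-2.25, -2.173, 0.003]
contact_force: [-0.3, 0.3, -1.8]
opening: 0.0551
```

jog_arm(steps=[{"dx": 0.0,"dy": 0.0,"dz": 0.0,"twist": 0.0}])

```text
t: 10.72
tool_pos: [0.4469, -0.049, 0.0518]
tool_rot: [-2.25, -2.173, 0.003]
contact_force: [-0.3, -0.7, -2.1]
opening: 0.0555
```

jog_arm(steps=[{"dx": 0.0,"dy": 0.0,"dz": 0.0,"twist": 0.0}])

```text
t: 10.85
tool_pos: [0.4469, -0.0489, 0.0518]
tool_rot: [-2.249, -2.173, 0.003]
contact_force: [-0.0, -0.6, -2.6]
opening: 0.0552
```

About 2.2 N, so roughly 0.22 kg: a light one. Set it down again and go on to the next tin.

jog_arm(steps=[{"dx": 0.0,"dy": 0.0,"dz": -0.15,"twist": 0.0},{"dx": 0.0,"dy": 0.0,"dz": -0.3,"twist": 0.0},{"dx": 0.0,"dy": 0.0,"dz": -0.42,"twist": 0.0},{"dx": 0.0,"dy": 0.0,"dz": -0.49,"twist": 0.0},{"dx": 0.0,"dy": 0.0,"dz": -0.49,"twist": 0.0}])

```text
t: 11.48
tool_pos: [0.4471, -0.049, 0.0224]
tool_rot: [-2.25, -2.173, 0.003]
contact_force: [0.2, -0.3, -2.8]
opening: 0.0549
```

jog_arm(steps=[{"dx": 0.0,"dy": 0.0,"dz": 0.0,"twist": 0.0},{"dx": 0.0,"dy": 0.0,"dz": 0.0,"twist": 0.0},{"dx": 0.0,"dy": 0.0,"dz": 0.0,"twist": 0.0},{"dx": 0.0,"dy": 0.0,"dz": 0.0,"twist": 0.0},{"dx": 0.0,"dy": 0.0,"dz": 0.0,"twist": 0.0}], gripper=0)

```text
t: 12.1
tool_pos: [0.4471, -0.049, 0.0224]
tool_rot: [-2.25, -2.173, 0.003]
contact_force: [-1.3, 0.7, 0.7]
opening: 0.0851
```

jog_arm(steps=[{"dx": 0.0,"dy": 0.0,"dz": 0.5,"twist": 0.0},{"dx": 0.0,"dy": 0.0,"dz": 1.2,"twist": 0.0},{"dx": 0.0,"dy": 0.0,"dz": 1.9,"twist": 0.0},{"dx": 0.05,"dy": -0.8,"dz": 2.2,"twist": 0.0},{"dx": 0.1,"dy": -1.7,"dz": 2.2,"twist": 0.0}])

```text
t: 12.72
tool_pos: [0.4547, -0.1524, 0.1572]
tool_rot: [-2.251, -2.179, -0.0]
contact_force: [0.9, 0.3, -0.1]
opening: 0.0853
```

```bash
python3 snap.py wrist4 top4; python3 tin.py wrist4;python3 tin.py top4
```

```text
12.825 [ 0.4536 -0.155   0.1555] [-2.257 -2.17   0.004] [-0.07  0.58  0.24] 0.0855 [-4.850e-01 -2.400e-01  2.015e+00  1.000e-03  1.378e+00 -4.460e-01]
(483, 221, 71, 63) ((0.6165430545806885, -0.19535790383815765), 0.03005021996796131)
(288, 215, 66, 63) ((0.4528636038303375, -0.18589183688163757), 0.028705643489956856)
(266, 25, 80, 86) ((0.44721004366874695, -0.0504264310002327), 0.027681659907102585)
(346, 247, 23, 23) ((0.44815123081207275, -0.051140982657670975), 0.027843786403536797)
(404, 178, 23, 22) ((0.6186959743499756, -0.19821704924106598), 0.02824982814490795)
```

View pics/wrist4.png

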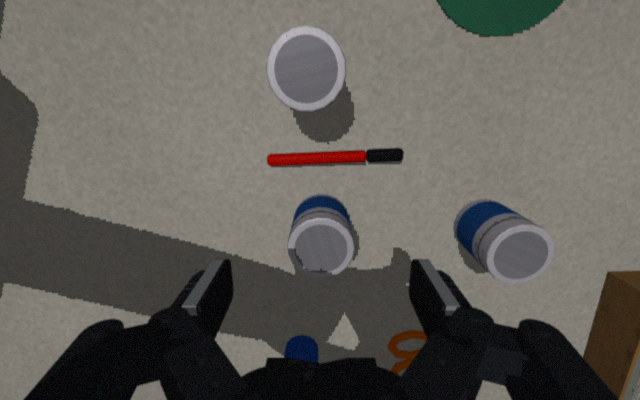

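View pics/top4.png

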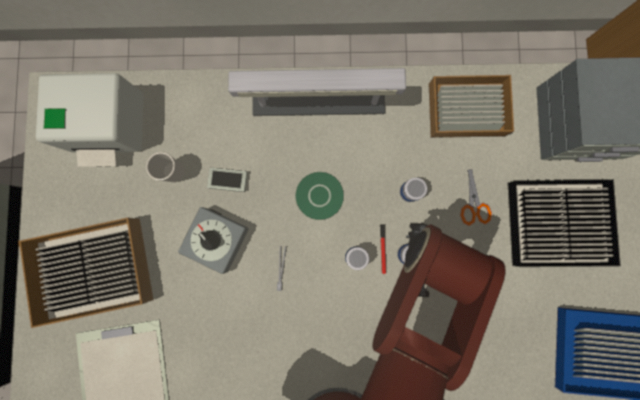

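The first tin stands upright at (306,67) and the next lid is at (321,246), at about (0.4535,-0.187). Nothing else has moved.

jog_arm(steps=[{"dx": 0.0,"dy": -0.53,"dz": -0.2,"twist": 0.0},{"dx": 0.0,"dy": -0.53,"dz": -0.8,"twist": 0.0},{"dx": 0.0,"dy": -0.53,"dz": -1.5,"twist": 0.0},{"dx": 0.0,"dy": -0.53,"dz": -2.0,"twist": 0.0},{"dx": 0.0,"dy": -0.53,"dz": -2.2,"twist": 0.0}])

```text
t: 13.45
tool_pos: [0.452, -0.1853, 0.0212]
tool_rot: [-2.253, -2.167, 0.005]
contact_force: [0.1, -0.0, 0.1]
opening: 0.0851
```

jog_arm(steps=[{"dx": 0.0,"dy": 0.0,"dz": 0.0,"twist": 0.0},{"dx": 0.0,"dy": 0.0,"dz": 0.0,"twist": 0.0},{"dx": 0.0,"dy": 0.0,"dz": 0.0,"twist": 0.0},{"dx": 0.0,"dy": 0.0,"dz": 0.0,"twist": 0.0},{"dx": 0.0,"dy": 0.0,"dz": 0.0,"twist": 0.0}], gripper=255, newtons=40)

```text
t: 14.08
tool_pos: [0.4528, -0.1858, 0.0224]
tool_rot: [-2.255, -2.169, 0.004]
contact_force: [-0.9, 1.2, 5.3]
opening: 0.0551
```

jog_arm(steps=[{"dx": 0.0,"dy": 0.0,"dz": 0.0,"twist": 0.0},{"dx": 0.0,"dy": 0.0,"dz": 0.0,"twist": 0.0},{"dx": 0.0,"dy": 0.0,"dz": 0.0,"twist": 0.0}])

```text
t: 14.45
tool_pos: [0.4529, -0.1858, 0.0224]
tool_rot: [-2.255, -2.168, 0.004]
contact_force: [-1.4, 0.6, 2.0]
opening: 0.0552
```

jog_arm(steps=[{"dx": 0.0,"dy": 0.0,"dz": 0.15,"twist": 0.0},{"dx": 0.0,"dy": 0.0,"dz": 0.3,"twist": 0.0},{"dx": 0.0,"dy": 0.0,"dz": 0.5,"twist": 0.0},{"dx": 0.0,"dy": 0.0,"dz": 0.5,"twist": 0.0},{"dx": 0.0,"dy": 0.0,"dz": 0.5,"twist": 0.0}])

```text
t: 15.08
tool_pos: [0.4528, -0.1858, 0.0524]
tool_rot: [-2.255, -2.169, 0.004]
contact_force: [0.3, 0.1, -3.3]
opening: 0.0552
```

jog_arm(steps=[{"dx": 0.0,"dy": 0.0,"dz": 0.0,"twist": 0.0},{"dx": 0.0,"dy": 0.0,"dz": 0.0,"twist": 0.0},{"dx": 0.0,"dy": 0.0,"dz": 0.0,"twist": 0.0}])

```text
t: 15.45
tool_pos: [0.4527, -0.1857, 0.0522]
tool_rot: [-2.255, -2.168, 0.004]
contact_force: [0.6, 0.1, -2.2]
opening: 0.0552
```

jog_arm(steps=[{"dx": 0.0,"dy": 0.0,"dz": 0.0,"twist": 0.0}])

```text
t: 15.58
tool_pos: [0.4526, -0.1856, 0.0521]
tool_rot: [-2.254, -2.168, 0.004]
contact_force: [0.0, -0.7, -2.7]
opening: 0.0552
```

jog_arm(steps=[{"dx": 0.0,"dy": 0.0,"dz": 0.0,"twist": 0.0}])

```text
t: 15.7
tool_pos: [0.4526, -0.1856, 0.0521]
tool_rot: [-2.254, -2.168, 0.004]
contact_force: [-0.4, 0.3, -2.6]
opening: 0.0554
```

About 2.5 N, also light. Put it back and go to the third.

jog_arm(steps=[{"dx": 0.0,"dy": 0.0,"dz": -0.15,"twist": 0.0},{"dx": 0.0,"dy": 0.0,"dz": -0.3,"twist": 0.0},{"dx": 0.0,"dy": 0.0,"dz": -0.42,"twist": 0.0},{"dx": 0.0,"dy": 0.0,"dz": -0.49,"twist": 0.0},{"dx": 0.0,"dy": 0.0,"dz": -0.49,"twist": 0.0}])

```text
t: 16.32
tool_pos: [0.4528, -0.1857, 0.0226]
tool_rot: [-2.254, -2.168, 0.004]
contact_force: [0.2, -0.4, -2.1]
opening: 0.0553
```

jog_arm(steps=[{"dx": 0.0,"dy": 0.0,"dz": 0.0,"twist": 0.0},{"dx": 0.0,"dy": 0.0,"dz": 0.0,"twist": 0.0},{"dx": 0.0,"dy": 0.0,"dz": 0.0,"twist": 0.0},{"dx": 0.0,"dy": 0.0,"dz": 0.0,"twist": 0.0},{"dx": 0.0,"dy": 0.0,"dz": 0.0,"twist": 0.0}], gripper=0)

```text
t: 16.95
tool_pos: [0.4528, -0.1858, 0.0226]
tool_rot: [-2.255, -2.168, 0.004]
contact_force: [-0.6, 0.7, 0.1]
opening: 0.0853
```

jog_arm(steps=[{"dx": 0.0,"dy": 0.0,"dz": 0.5,"twist": 0.0},{"dx": 0.0,"dy": 0.0,"dz": 1.2,"twist": 0.0},{"dx": 0.0,"dy": 0.0,"dz": 1.9,"twist": 0.0},{"dx": 0.7,"dy": -0.1,"dz": 2.3,"twist": 0.0},{"dx": 1.6,"dy": -0.1,"dz": 2.3,"twist": 0.0}])

```text
t: 17.58
tool_pos: [0.5513, -0.1931, 0.1646]
tool_rot: [-2.261, -2.171, 0.001]
contact_force: [-0.0, -1.0, 1.3]
opening: 0.0855
```

jog_arm(steps=[{"dx": 0.6,"dy": 0.0,"dz": 0.0,"twist": 0.0},{"dx": 1.1,"dy": 0.0,"dz": 0.0,"twist": 0.0},{"dx": 1.1,"dy": 0.0,"dz": 0.0,"twist": 0.0}])

```text
t: 17.95
tool_pos: [0.6186, -0.1929, 0.1642]
tool_rot: [-2.259, -2.172, 0.001]
contact_force: [0.3, 0.4, 0.0]
opening: 0.0855
```

```bash
python3 snap.py wrist5 top5 scene5; python3 tin.py wrist5;python3 tin.py top5
```

```text
18.1 [ 0.6166 -0.193   0.1642] [-2.260e+00 -2.171e+00  2.000e-03] [ 0.15 -0.45 -0.43] 0.0856 [-0.419  0.154  1.618  0.002  1.377 -0.379]
(288, 177, 68, 65) ((0.6182159781455994, -0.19701826572418213), 0.02823069505393505)
(85, 172, 73, 65) ((0.45523765683174133, -0.187379390001297), 0.029453378170728683)
(21, 0, 90, 62) ((0.44980111718177795, -0.05146586894989014), 0.029662275686860085)
(346, 247, 23, 23) ((0.44815123081207275, -0.051140982657670975), 0.027843786403536797)
```

View pics/wrist5.png

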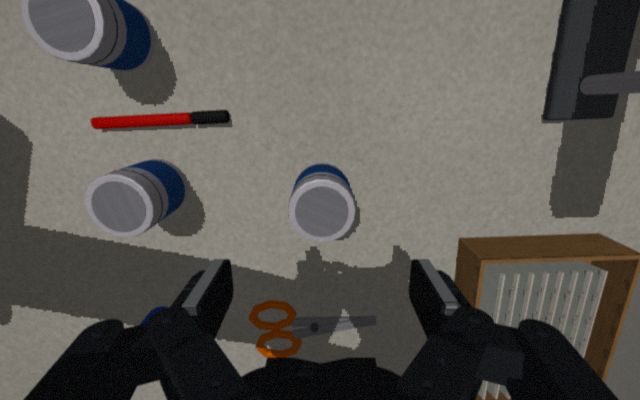

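Both lighter tins stand (lids at (65,20) and (122,202)). The third lid is centred at (321,209), at about (0.618,-0.198).

jog_arm(steps=[{"dx": 0.03,"dy": -0.08,"dz": -0.4,"twist": 0.0},{"dx": 0.03,"dy": -0.08,"dz": -1.0,"twist": 0.0},{"dx": 0.03,"dy": -0.08,"dz": -1.7,"twist": 0.0},{"dx": 0.03,"dy": -0.08,"dz": -2.15,"twist": 0.0},{"dx": 0.03,"dy": -0.08,"dz": -2.35,"twist": 0.0}])

```text
t: 18.73
tool_pos: [0.6163, -0.1973, 0.0212]
tool_rot: [-2.258, -2.168, 0.004]
contact_force: [-0.5, -0.6, 0.1]
opening: 0.0857
```

jog_arm(steps=[{"dx": 0.0,"dy": 0.0,"dz": 0.0,"twist": 0.0},{"dx": 0.0,"dy": 0.0,"dz": 0.0,"twist": 0.0},{"dx": 0.0,"dy": 0.0,"dz": 0.0,"twist": 0.0},{"dx": 0.0,"dy": 0.0,"dz": 0.0,"twist": 0.0},{"dx": 0.0,"dy": 0.0,"dz": 0.0,"twist": 0.0}], gripper=255, newtons=60)

```text
t: 19.35
tool_pos: [0.6174, -0.1979, 0.0231]
tool_rot: [-2.26, -2.17, 0.003]
contact_force: [-1.2, -0.4, 5.8]
opening: 0.0549
```

jog_arm(steps=[{"dx": 0.0,"dy": 0.0,"dz": 0.0,"twist": 0.0},{"dx": 0.0,"dy": 0.0,"dz": 0.0,"twist": 0.0},{"dx": 0.0,"dy": 0.0,"dz": 0.0,"twist": 0.0}])

```text
t: 19.73
tool_pos: [0.6175, -0.1979, 0.0231]
tool_rot: [-2.26, -2.17, 0.003]
contact_force: [0.5, 0.2, 0.9]
opening: 0.0546
```

jog_arm(steps=[{"dx": 0.0,"dy": 0.0,"dz": 0.15,"twist": 0.0},{"dx": 0.0,"dy": 0.0,"dz": 0.3,"twist": 0.0},{"dx": 0.0,"dy": 0.0,"dz": 0.5,"twist": 0.0},{"dx": 0.0,"dy": 0.0,"dz": 0.5,"twist": 0.0},{"dx": 0.0,"dy": 0.0,"dz": 0.5,"twist": 0.0}])

```text
t: 20.35
tool_pos: [0.6174, -0.1979, 0.0532]
tool_rot: [-2.26, -2.17, 0.003]
contact_force: [-0.4, 0.1, -4.3]
opening: 0.0553
```

jog_arm(steps=[{"dx": 0.0,"dy": 0.0,"dz": 0.0,"twist": 0.0},{"dx": 0.0,"dy": 0.0,"dz": 0.0,"twist": 0.0},{"dx": 0.0,"dy": 0.0,"dz": 0.0,"twist": 0.0}])

```text
t: 20.72
tool_pos: [0.6172, -0.1978, 0.0528]
tool_rot: [-2.26, -2.169, 0.003]
contact_force: [0.3, 1.4, -5.4]
opening: 0.0549
```

jog_arm(steps=[{"dx": 0.0,"dy": 0.0,"dz": 0.0,"twist": 0.0}])

```text
t: 20.85
tool_pos: [0.6172, -0.1978, 0.0528]
tool_rot: [-2.26, -2.169, 0.003]
contact_force: [0.3, 0.3, -4.9]
opening: 0.0544
```

About 5 N, so roughly 0.5 kg: the heaviest. Raise it and carry it over the mat.

jog_arm(steps=[{"dx": 0.0,"dy": 0.0,"dz": 0.3,"twist": 0.0},{"dx": 0.0,"dy": 0.0,"dz": 0.7,"twist": 0.0},{"dx": 0.0,"dy": 0.3,"dz": 1.2,"twist": 0.0},{"dx": 0.0,"dy": 0.7,"dz": 1.6,"twist": 0.0},{"dx": 0.0,"dy": 1.2,"dz": 1.8,"twist": 0.0}])

```text
t: 21.48
tool_pos: [0.6185, -0.1259, 0.1649]
tool_rot: [-2.264, -2.171, -0.001]
contact_force: [1.8, -0.3, -5.7]
opening: 0.0551
```

jog_arm(steps=[{"dx": 0.0,"dy": 0.7,"dz": 0.0,"twist": 0.0},{"dx": -0.1,"dy": 1.4,"dz": 0.0,"twist": 0.0},{"dx": -0.1,"dy": 2.1,"dz": 0.0,"twist": 0.0},{"dx": -0.1,"dy": 2.6,"dz": 0.0,"twist": 0.0},{"dx": -0.1,"dy": 2.8,"dz": 0.0,"twist": 0.0}])

```text
t: 22.1
tool_pos: [0.6128, 0.0436, 0.1664]
tool_rot: [-2.263, -2.175, -0.003]
contact_force: [0.3, -0.1, -4.9]
opening: 0.0547
```

```bash
python3 snap.py
```

```text
22.1 [0.6128 0.0436 0.1664] [-2.263 -2.175 -0.003] [ 0.26 -0.13 -4.89] 0.0547 [-0.052  0.075  1.699  0.003  1.368 -0.012]
```

jog_arm(steps=[{"dx": 0.0,"dy": 0.0,"dz": 0.0,"twist": 0.0},{"dx": 0.0,"dy": 0.0,"dz": 0.0,"twist": 0.0},{"dx": 0.0,"dy": 0.0,"dz": 0.0,"twist": 0.0},{"dx": 0.0,"dy": 0.0,"dz": 0.0,"twist": 0.0},{"dx": 0.0,"dy": 0.0,"dz": 0.0,"twist": 0.0}])

```text
t: 22.72
tool_pos: [0.6128, 0.0432, 0.1663]
tool_rot: [-2.264, -2.174, -0.002]
contact_force: [-0.9, -0.9, -5.2]
opening: 0.0547
```

```bash
python3 snap.py scene6 wrist6 top6; python3 tin.py scene6
python3 - <<'E'
from h import *
for n in("scene6","wrist6"):
    d=load(n);P=cloud(d)
    # held tin: points close to TCP axis
    k=(np.hypot(P[...,0]-.612,P[...,1]-.041)<.035)&(P[...,2]>.08)&(P[...,2]<.22)
    hsv=cv2.cvtColor(d["frame"],cv2.COLOR_RGB2HSV);b=k&(hsv[...,0]>100)&(hsv[...,0]<130)&(hsv[...,1]>90)
    q=P[k];print(n,k.sum(),q.min(0).round(3),q.max(0).round(3),np.percentile(q[:,2],[2,50,98]).round(3),"blue",b.sum(),P[b].mean(0).round(3))
    print("tin pix",np.argwhere(b).mean(0))
E
python3 -c "
import cv2
for n in('scene6',):
    f=cv2.imread(f'pics/{n}.png');cv2.imwrite('pics/zc.png',cv2.resize(f[80:320,180:480],None,fx=2.5,fy=2.5))"
```

```text
22.875 [0.6128 0.0435 0.1663] [-2.263 -2.174 -0.003] [ 0.45  0.01 -4.75] 0.0546 [-0.052  0.076  1.699  0.003  1.368 -0.012]
scene6 482 [0.579 0.01  0.143] [0.646 0.05  0.219] [0.145 0.2   0.215] blue 1 [0.625 0.016 0.171]
tin pix [196. 339.]
wrist6 19792 [0.58  0.026 0.144] [0.645 0.072 0.22 ] [0.155 0.213 0.215] blue 2586 [0.614 0.066 0.175]
tin pix [230.85112142 321.50657386]
```

View pics/zc.png

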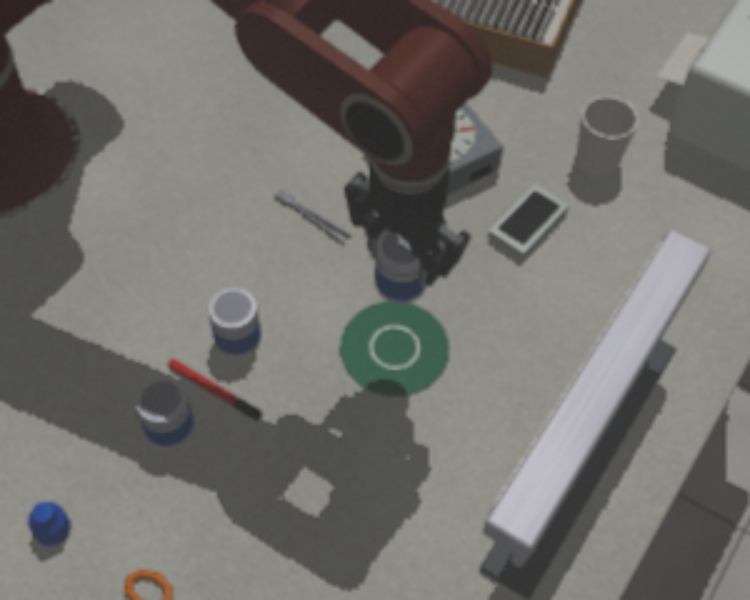

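View pics/wrist6.png

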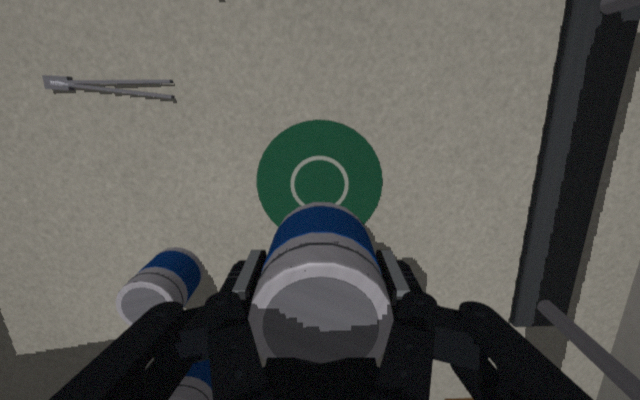

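The tin is held upright with its lid at 0.213 m, so its underside is near 0.143 m. It is within about 3 mm of the mat's centre, and both light tins are standing. Last, I'll check the knob and the lighter tins in the top view.

```bash
python3 tin.py top6; python3 dial.py top6; python3 -c "
import cv2
f=cv2.imread('pics/top6.png');cv2.imwrite('pics/zd.png',cv2.resize(f[140:300,150:510],None,fx=2.2,fy=2.2))"
```

```text
(349, 247, 20, 23) ((0.4482610821723938, -0.0513010248541832), 0.02776315249502659)
(402, 244, 23, 23) ((0.45362091064453125, -0.18766212463378906), 0.028258737176656723)
scale ((0.4964561462402344, 0.3149203360080719), (0.11892230808734894, 0.11986944079399109), 174.2827911376953)
red [0.52938643 0.34301985] 9 0.04328956845099717 40.47423112937271
bar 123 ((0.496953547000885, 0.3151038885116577), (0.04825830087065697, 0.014892533421516418), 37.29896926879883)
ptr 31 [0.5075829  0.32593224] 44.702766168778666
```

View pics/zd.png

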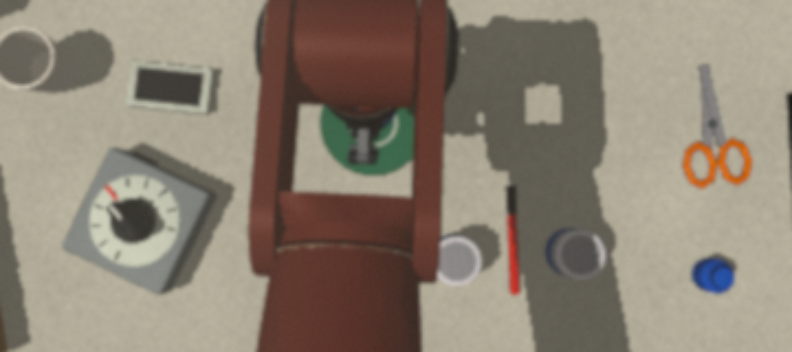

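The pointer is still on the red mark, the light tins stand where they were, and nothing else was disturbed. I'll hand it in.

```bash
python3 -c "
from station import ctrl
print(ctrl.finish_job()); o=ctrl.get_obs(); print(o['t'],o['tool_pos'],o['contact_force'],o['opening'])"
```

```text
the job is handed in; nothing more can be done
None
the job is handed in; nothing more can be done
```

I turned the dimmer knob clockwise about 77° to the red mark and let go. Then I hefted the three tins and handed in while holding the heaviest over the mat, at about 23 s; the hand-in gave no verdict.

- **Weights:** the tins read about 2.2 N, 2.5 N and 4.9 N. The third, which stood at (0.618, -0.198), is therefore the heaviest at roughly 0.5 kg.
- **Held tin:** its underside is about 143 mm above the table, it is within about 3 mm of the mat's centre, and it is upright. The grip opening reads 54.6 mm against the tin's nominal 56 mm.
- **Lighter tins:** both stand upright within about 1 mm of where they started.
- **Other things:** no other thing appeared moved in the last pictures.
- **Knob:** close up just after release, the bar read 40.2°, with the mark at about 39.6° from the box's orientation.

One disagreement: in the last, coarser top view the bar read 37.3°, the white pointer 44.7° and the mark 40.5°. That scatter of about 4° is within the 8.6° allowed.

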